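# Make up two gift sets at the shop table

## Robot

A 6-joint arm with a two-finger parallel gripper is mounted at the origin on the work surface. World frame = base frame: x ahead of the robot, y to its left, z up, the work surface at z = 0. Lengths are in m, angles in rad, forces in N, time in s.
With the tool pointing down it reaches from about 0.3 to 0.775 m from the base axis. Payload 14.6 kg.
Tool frame: the origin (TCP) lies at the very end of the fingers, on their centre line; the grasp point (between the pads) lies 19 mm behind it; z points along the fingers, y is the line along which they close (so a half turn about z gives the same grasp; the last joint's range is limited). The gripper opens to 94 mm and grips with 3 to 60 N. Pads are 16 mm wide; open, the fingers measure 119 mm over their backs; the gripper's body (75 mm by 177 mm) begins 78 mm behind the grasp point.
Start: joints at [1.074, 0.3, 1.521, -0, 1.321, -0.067], TCP at [0.229, 0.5, 0.205] pointing down, gripper open.
Joint ranges: [-3.03, 3.03], [-0.79, 2.21], [0.23, 2.52], [-1.04, 4.18], [0, 3.07], [-2.55, 2.55]. Speed limits (rad/s): [2.22, 2.22, 2.57, 3.14, 3.14, 3.14].

## Interface

Orientations are given as [roll, pitch, yaw] about the fixed x, y, z axes, in that order (R = Rz(yaw) Ry(pitch) Rx(roll)).
In Python, from station import ctrl, cams gives the robot as it stands. The module is installed in compiled form; this text tells all that it offers.
- The arm moves only by the tool arm_command, never from a script. Its argument "plan" is a list that holds one entry, the list of rows, each a list of 7 numbers: the shift along the tool's x, y, z in fractions of the full range, 1 being 75 cm, then the turn, a rotation vector about the tool's x, y, z in shares of 2 pi rad (1.0 is 2 pi rad), then the closure, from -1 (fully open) to 1 (shut). A call has 1 to 12 rows; each row is the pose to reach, as a shift and turn from the pose commanded when the call began, along the tool's axes at that moment; what a row does not reach only later rows make up. A row lasts 1/10 s, in which the tool goes at most 50 mm and 8.59 degrees, less where a joint would pass 70% of its speed; a pose out of reach is approached as far as the arm can. A shift or turn number past 1, either way, is cut back to 1. A call with a gripper value outside its range is refused whole. The fingers move at their own pace and stop on an object; "squeeze" is the grip in N (left out, the last holds). Time passes only in rows, so rows that repeat a pose let the fingers close. It gives the time, the measured TCP pose, the force, the opening and the grip force at its end, in the units of the state.
- ctrl.get_obs(): the state, without advancing time (a new reading comes with each control period).
- cams.camera(name): name is "scene" or "top" or "wrist"; returns (picture, depth): 384x512x3 uint8, blue, green, red; 384x512 float32, m along the optical axis (not along the pixel's ray), 0 where there is no reading.
- cams.camera_info(name): a dict with "fx", "fy", "cx", "cy" (pixels), "world_to_cam" (4x4, takes a point from world to camera coordinates). Camera axes: x right, y down, z forward; pixel columns grow to the right and rows downward; lengths in m; the calibration is good to about 2 mm. A picture is of the moment at which its call begins: read the wrist's pose just before it. camera_info takes no time and is no camera call; for the wrist camera it gives the pose at the moment of the call.
- ctrl.hand_in(): hands the job in; it is judged then, once.
The state is a dict: "time_s": time; "qpos": joint angles; "joint_vel": joint speeds; "tau": joint torques, N m; "ee_pos": TCP position; "eef_rot": TCP orientation; "force": force on the tool from outside, world axes, zero at the start; "moment": the same for the moment, N m; "grip_width": finger opening in m; "grip_force": force on a finger pad.
Only numpy, scipy, OpenCV 4.12 (cv2) and the standard library are available. Lean on these libraries where they do the work, as an engineer would, in place of code of your own. Each camera call takes 0.05 s, during which the arm holds its last target. There are 200 camera calls.

## Task

Make up the two gift sets from the stock: in the long navy box stand the blue-striped candle in the middle bay with the brass tin and the amber bottle either side of it, and in the short pink box stand the orange-striped candle and the lilac carton, one to a bay. Set everything down gently without dropping it, upright and flat on the bay floor. Leave the black-striped candle, the ribbon spool and the box lids where they are.

Things in the scene. Friction and masses are not known exactly. Their poses are not given: they have to be found in the camera images.
- pot_blue: Candle in a straight ceramic pot with BLUE and white vertical stripes (rim too) and pale blue wax; 58 mm across, 66 mm tall, solid, about 0.24 kg. Origin: centre of its underside; z up.
- pot_orange: Candle in a straight ceramic pot with ORANGE and white vertical stripes (rim too) and peach wax; 58 mm across, 66 mm tall, about 0.24 kg. Origin: centre of its underside; z up.
- carton: Closed square card carton, lilac with pink stripes, a white label on each side and a white square on its top; 54 x 54 mm, 62 mm tall, about 0.15 kg. Origin: centre of its underside; z up, x and y square to its sides.
- tin: Round brass tea tin with lid, cream paper band round it and a small cream dot on its brass lid; 52 mm across, 56 mm tall, about 0.12 kg. Origin: centre of its underside; z up.
- bottle: Amber glass room-spray bottle with cream label and black cap; straight body 42 mm across up to 64 mm high, then a shoulder and a cap 30 mm across, 88 mm tall in all, about 0.14 kg. Origin: centre of its underside; z up.
- long_box: Long navy gift box without its lid, loose on the table, 0.45 kg, outside 88 mm (its x) by 256 mm (its y), 26 mm high. Board 4 mm thick everywhere, floor included (inner floor 4 mm above the origin). Two dividers, as high as the walls, make three open bays of 80 x 80 mm in a row along its y, with cream floors; bay centres at y = -84, 0 and +84 mm, x = 0. Origin: centre of its underside; z up.
- short_box: Short pink gift box without its lid, loose on the table, 0.45 kg, outside 88 mm (its x) by 172 mm (its y), 26 mm high. Board 4 mm thick everywhere, floor included (inner floor 4 mm above the origin). One divider, as high as the walls, makes two open bays of 80 x 80 mm along its y, with cream floors; bay centres at y = -42 and +42 mm, x = 0. Origin: centre of its underside; z up.
- pot_black: Candle in a straight ceramic pot with BLACK and white stripes and grey wax, same size as the other pots (58 mm across, 66 mm tall). It stands among the stock and belongs in neither box: leave it alone. Origin: centre of its underside; z up.
- spool: Upright spool of red ribbon with pale wooden flanges, 72 mm across, 44 mm tall, not needed. Origin: centre of its underside; z up.
- lids: The two gift box lids, shut side up in a pile, pink on navy, 264 x 96 mm (long side along its x), 60 mm high, not needed. Origin: centre of the underside; z up.
Things that resemble listed ones, but are neither listed nor needed, are in the scene too. What is shaped like the bottle but green is not meant.

How it is judged:
At the end, for the whole second after the job is handed in: Blue pot in the navy box's middle bay, tin and bottle in its outer bays; orange pot and carton one in each bay of the pink box. Each on its bay floor (underside under 11 mm above the box's), within 22 mm of the bay centre along each box axis, upright to 0.12 rad, at rest (x of pot_blue in the frame of long_box between -0.022 and 0.022 m and z of each of pot_blue, tin, bottle in the frame of long_box below 0.011 m and angle between each of pot_blue, tin, bottle, pot_orange, carton's own z axis and vertical below 0.12 rad and linear speed of each of pot_blue, tin, bottle, pot_orange, carton below 0.02 m/s and angular speed of each of pot_blue, tin, bottle, pot_orange, carton below 0.2 rad/s and y of pot_blue in the frame of long_box between -0.022 and 0.022 m and x of tin in the frame of long_box between -0.022 and 0.022 m and (y of tin in the frame of long_box between 0.062 and 0.106 m or y of tin in the frame of long_box between -0.106 and -0.062 m) and x of bottle in the frame of long_box between -0.022 and 0.022 m and (y of bottle in the frame of long_box between 0.062 and 0.106 m or y of bottle in the frame of long_box between -0.106 and -0.062 m) and x of pot_orange in the frame of short_box between -0.022 and 0.022 m and z of each of pot_orange, carton in the frame of short_box below 0.011 m and (y of pot_orange in the frame of short_box between 0.02 and 0.064 m or y of pot_orange in the frame of short_box between -0.064 and -0.02 m) and x of carton in the frame of short_box between -0.022 and 0.022 m and (y of carton in the frame of short_box between 0.02 and 0.064 m or y of carton in the frame of short_box between -0.064 and -0.02 m)); the robot touches nothing.
It fails at once if one of the five things is dropped: it comes down faster than 0.7 m/s near the floor, as after a fall of more than about 25 mm ((height (world z) of pot_blue below 0.03 m and linear speed of pot_blue above 0.7 m/s) or (height (world z) of pot_orange below 0.03 m and linear speed of pot_orange above 0.7 m/s) or (height (world z) of carton below 0.03 m and linear speed of carton above 0.7 m/s) or (height (world z) of tin below 0.03 m and linear speed of tin above 0.7 m/s) or (height (world z) of bottle below 0.03 m and linear speed of bottle above 0.7 m/s)).
It fails at once if the black-striped pot is disturbed (moved more than 30 mm) (distance of pot_black from where it was at the start of the episode above 0.03 m).
It fails at once if the ribbon spool is disturbed (moved more than 30 mm) (distance of spool from where it was at the start of the episode above 0.03 m).
It fails at once if the pile of lids is disturbed (moved more than 30 mm) (distance of lids from where it was at the start of the episode above 0.03 m).
It also fails if it takes over 128 s, if anything falls off the work surface, if the arm or the gripper's body presses on something with over 40 N, if the wrist force passes 120 N, or if a joint passes its speed limit or range.

## Working session

There is one attempt and no reset: what is moved stays moved. The work goes in short steps, Python scripts to look and compute and a tool call to move; the robot and the scene stay as the last step left them, time stands still between calls to the robot, and variables do not carry over. Pictures are saved under pics/ and viewed, at most 14 in all, crops included, and the job is handed in when it is done.

Besides the shell and the picture viewer there is one more tool, called after ">>>" as name([rows], argument=value, ...), one row to a line, values as JSON. arm_command: Moves the arm, as the interface text tells. Its arguments: {"type":"object","properties":{"plan":{"type":"array"},"squeeze":{"type":"number"}},"required":["plan"]}

```bash
mkdir -p pics; cat > h.py <<'E'
from station import ctrl, cams
import numpy as np, cv2
def grab(n):
    im,d=cams.camera(n); i=cams.camera_info(n)
    return im,d,i
def pts(d,i):
    v,u=np.mgrid[:d.shape[0],:d.shape[1]]
    P=np.stack([(u-i['cx'])/i['fx']*d,(v-i['cy'])/i['fy']*d,d,np.ones_like(d)],-1)
    W=P@np.linalg.inv(np.array(i['world_to_cam'])).T
    W=W[...,:3]; W[d==0]=np.nan
    return W
E
python3 - <<'E'
from h import *
for n in('top','scene'):
    im,d,i=grab(n); cv2.imwrite(f'pics/{n}0.png',cv2.resize(im,(800,600))); np.savez(f'{n}0.npz',im=im,d=d,W=pts(d,i))
    print(n,i['fx'],np.round(np.linalg.inv(np.array(i['world_to_cam'])),3).tolist())
o=ctrl.get_obs(); print(o)
E
```

```text
top 467.3203332872572 [[-0.006, -0.998, 0.059, 0.508], [-1.0, 0.004, -0.03, 0.037], [0.03, -0.059, -0.998, 1.316], [0.0, 0.0, 0.0, 1.0]]
scene 435.71706778986265 [[-0.424, 0.643, -0.638, 1.441], [0.906, 0.313, -0.286, 0.392], [0.015, -0.699, -0.715, 1.006], [0.0, 0.0, 0.0, 1.0]]
{'time_s': 0.1, 'qpos': array([ 1.07442550e+00,  3.00418255e-01,  1.52151520e+00, -1.75375534e-05,
        1.32067795e+00, -6.65822328e-02]), 'joint_vel': array([-0.00103298, -0.00197529, -0.00071685, -0.00095713, -0.00179918,
        0.00160714]), 'tau': array([-8.02985069e-04, -5.32642794e+01, -3.53286660e+01,  7.08655547e-02,
        2.35187646e-02, -7.51257880e-05]), 'ee_pos': array([0.22906194, 0.49977878, 0.20494318]), 'eef_rot': array([-3.14057503e+00, -5.08308209e-05,  2.71180838e+00]), 'force': array([-0.00940482, -1.04370936, -0.19192761]), 'moment': array([ 0.02861233, -0.00419908,  0.01370738]), 'grip_force': 0.0, 'grip_width': 0.09425079683540342}
```

View pics/top0.png

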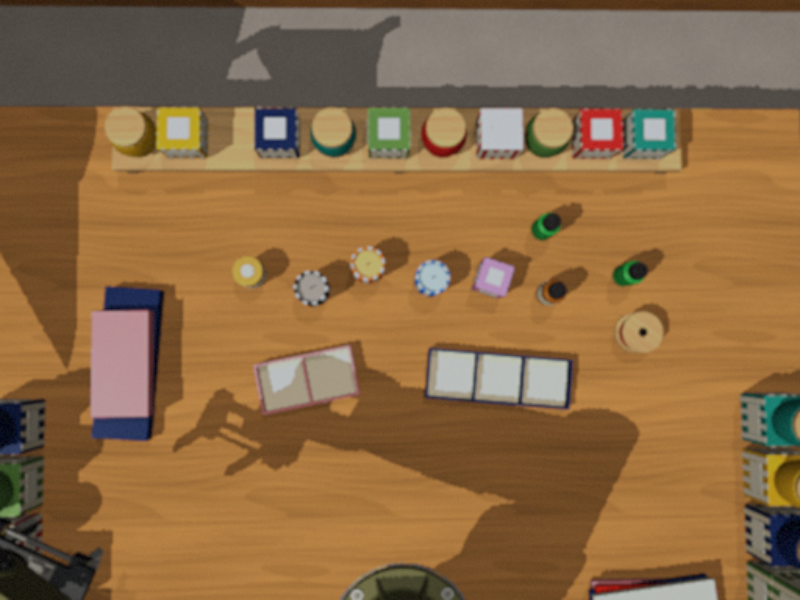

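View pics/scene0.png

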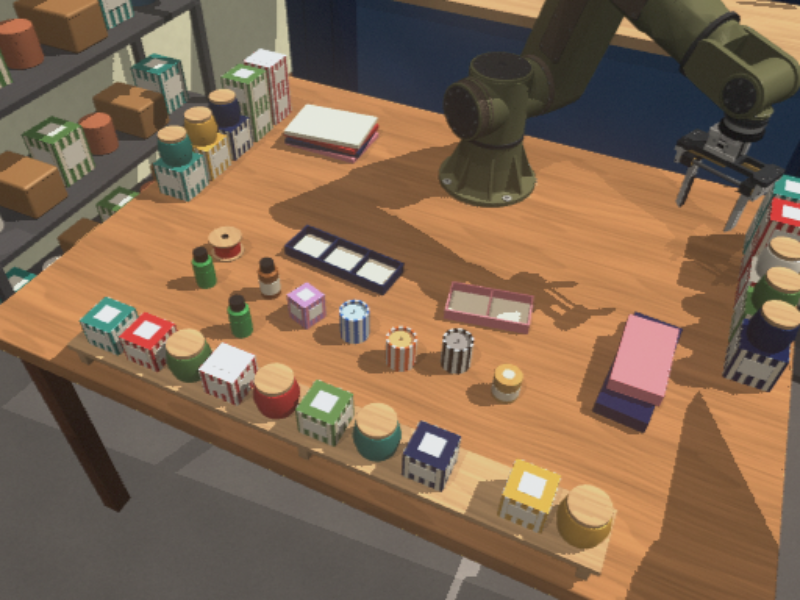

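The top view shows, at 800x600: tin (247,271), black pot (311,288), orange pot (368,264), blue pot (433,278), carton (494,277), amber bottle (552,292), spool (640,332). The pink box is at about (305,379) and the navy box at about (499,377). The scene view confirms these identities. Next I measure them.

```bash
cat > meas.py <<'E'
from h import *
z=np.load('top0.npz'); W=z['W']; im=z['im']
S=dict(tin=(247,271,.056,),black=(311,288,.066),orange=(368,264,.066),blue=(433,278,.066),carton=(494,277,.062),bottle=(552,292,.088),spool=(640,332,.044),g1=(547,225,.088),g2=(632,271,.088),pink=(305,379,.026),navy=(499,377,.026),lids=(125,362,.06))
v,u=np.mgrid[:384,:512]
for k,(a,b,h) in S.items():
    r={'pink':48,'navy':56,'lids':60}.get(k,24)
    m=(abs(u-a*.64)<r)&(abs(v-b*.64)<r)&(abs(W[...,2]-h)<(.007 if h>.03 else .008))
    m=m.astype(np.uint8); n,l,st,c=cv2.connectedComponentsWithStats(m,connectivity=8)
    j=1+np.argmax(st[1:,4]); m=l==j
    P=W[m]; rc=cv2.minAreaRect((P[:,:2]*1000).astype(np.float32))
    print(k,m.sum(),'z',np.round(np.median(P[:,2]),4),'mean',np.round(P[:,:2].mean(0)*1000,1),'rect',np.round(rc[0],1),np.round(rc[1],1),round(rc[2],1))
E
python3 meas.py
```

```text
tin 288 z 0.0559 mean [641.  266.4] rect [641.5 266.4] [49.8 49.6] 46.0
black 184 z 0.0626 mean [611.6 157.7] rect [611.2 158.1] [55.9 56.8] 89.8
orange 170 z 0.0634 mean [653.6  61.5] rect [653.1  59.3] [56.5 56.3] 89.4
blue 163 z 0.0631 mean [629.4 -53.3] rect [629.1 -52.4] [57.3 54.4] 0.6
carton 409 z 0.0615 mean [ 629.7 -160. ] rect [ 629.6 -160.4] [55.6 55.6] 70.9
bottle 98 z 0.0875 mean [ 604.1 -263.4] rect [ 603.7 -263.3] [26.8 27.3] 88.1
spool 531 z 0.0434 mean [ 532.7 -422.7] rect [ 532.3 -422.4] [69.2 69.5] 40.1
g1 103 z 0.0864 mean [ 721.7 -256.1] rect [ 721.6 -256.2] [28.4 28.2] 45.4
g2 99 z 0.0865 mean [ 637.  -403.7] rect [ 636.9 -404. ] [28.3 28.7] 30.6
pink 348 z 0.0252 mean [451.4 171.1] rect [452.8 168. ] [ 88.  172.1] 11.4
navy 462 z 0.0249 mean [ 451.4 -172.9] rect [ 452.2 -172.5] [257.7  88.1] 84.9
lids 2516 z 0.0599 mean [484.1 479.1] rect [484.  479.8] [180.4  98.3] 1.0
```

```bash
cat > go.py <<'E'
# usage: go.py x y z(mm) yawdeg ... -> shift along tool axes (mm) and turn (rad) from the present pose, per target
from h import *; import sys
from scipy.spatial.transform import Rotation as R
o=ctrl.get_obs(); T=R.from_euler('xyz',o['eef_rot']); p=np.array(o['ee_pos'])*1000
print('t',round(o['time_s'],2),'p',np.round(p,1),'yaw',np.round(np.degrees(o['eef_rot'][2]),2),'w',round(o['grip_width']*1000,1),'F',np.round(o['force'],1),'gf',round(o['grip_force'],1))
a=np.array(sys.argv[1:],float).reshape(-1,4)
for x,y,z,yw in a:
    print((x,y,z,yw),np.round(T.inv().apply(np.array([x,y,z])-p),1),np.round((T.inv()*R.from_euler('xyz',[np.pi,0,np.radians(yw)])).as_rotvec(),3))
E
python3 go.py 641.2 266.4 140 90 641.2 266.4 30 90
```

```text
t 0.1 p [229.1 499.8 204.9] yaw 155.38 w 94.3 F [-0.  -1.  -0.2] gf 0.0
(np.float64(641.2), np.float64(266.4), np.float64(140.0), np.float64(90.0)) [-471.9  -40.4   65. ] [-1.000e-03  1.000e-03  1.141e+00]
(np.float64(641.2), np.float64(266.4), np.float64(30.0), np.float64(90.0)) [-471.9  -40.2  175. ] [-1.000e-03  1.000e-03  1.141e+00]
```

Careful with the scale: shifts go in shares of 75 cm and turns go in shares of 2 pi rad. That gives: -472 mm / 750 = -0.6293, -360 mm / 750 = -0.48, 1.141 rad / 6.2832 = 0.1816.

>>> arm_command([
  [[-0.16,-0.0133,0,0,0,0.0477,-1],[-0.32,-0.0267,0,0,0,0.0955,-1],[-0.48,-0.04,0.0267,0,0,0.1432,-1],[-0.6293,-0.0533,0.0867,0,0,0.1816,-1],[-0.6293,-0.0533,0.0867,0,0,0.1816,-1],[-0.6293,-0.0533,0.0867,0,0,0.1816,-1],[-0.6293,-0.0533,0.0867,0,0,0.1816,-1],[-0.6293,-0.0533,0.0867,0,0,0.1816,-1],[-0.6293,-0.0533,0.0867,0,0,0.1816,-1],[-0.6293,-0.0533,0.0867,0,0,0.1816,-1],[-0.6293,-0.0533,0.0867,0,0,0.1816,-1],[-0.6293,-0.0533,0.0867,0,0,0.1816,-1]],
], squeeze=20)

```text
time_s: 1.3
ee_pos: [0.6414, 0.2667, 0.1396]
eef_rot: [-3.14, 0.0, 1.57]
force: [-0.7, -0.4, -0.1]
grip_width: 0.0939
grip_force: 0.0
```

```bash
python3 go.py 641.2 266.4 30 90; python3 - <<'E'
from h import *
im,d,i=grab('wrist'); cv2.imwrite('pics/w1.png',im)
W=pts(d,i); m=abs(W[...,2]-.056)<.006; m&=np.hypot(W[...,0]-.641,W[...,1]-.266)<.05
print(m.sum(),np.round(W[m].mean(0)*1000,1),cv2.minAreaRect((W[m][:,:2]*1000).astype(np.float32)))
E
```

```text
t 1.3 p [641.4 266.7 139.6] yaw 89.96 w 93.9 F [-0.7 -0.4 -0.1] gf 0.0
(np.float64(641.2), np.float64(266.4), np.float64(30.0), np.float64(90.0)) [ -0.2   0.  109.6] [-0.001  0.    -0.001]
2735 [641.7 266.7  56.7] ((641.7230224609375, 265.9778137207031), (50.97774887084961, 50.8665885925293), 72.89518737792969)
```

Converted, 110 mm / 750 = 0.1467, 95 mm / 750 = 0.1267.

>>> arm_command([
  [[0,0,0.0467,0,0,0,-1],[0,0,0.0933,0,0,0,-1],[0,0,0.1267,0,0,0,-1],[0,0,0.1467,0,0,0,-1],[0,0,0.1467,0,0,0,-1],[0,0,0.1467,0,0,0,1],[0,0,0.1467,0,0,0,1],[0,0,0.1467,0,0,0,1],[0,0,0.1467,0,0,0,1],[0,0,0.1467,0,0,0,1],[0,0,0.1467,0,0,0,1],[0,0,0.1467,0,0,0,1]],
])

```text
time_s: 2.55
ee_pos: [0.6417, 0.2669, 0.0307]
eef_rot: [3.141, -0.0, 1.571]
force: [-1.1, 0.1, 2.4]
grip_width: 0.0518
grip_force: 20.0
```

```bash
python3 go.py 641 266 160 90 459.7 -88.8 160 84.9 459.7 -88.8 60 84.9
```

```text
t 2.55 p [641.7 266.9  30.7] yaw 90.0 w 51.8 F [-1.1  0.1  2.4] gf 20.0
(np.float64(641.0), np.float64(266.0), np.float64(160.0), np.float64(90.0)) [  -0.9   -0.7 -129.3] [ 0. -0. -0.]
(np.float64(459.7), np.float64(-88.8), np.float64(160.0), np.float64(84.9)) [-355.7 -181.9 -129.4] [ 0.    -0.     0.089]
(np.float64(459.7), np.float64(-88.8), np.float64(60.0), np.float64(84.9)) [-355.7 -182.   -29.4] [ 0.    -0.     0.089]
```

Converted, -325 mm / 750 = -0.4333, -130 mm / 750 = -0.1733, 0.089 rad / 6.2832 = 0.0142.

>>> arm_command([
  [[0,0,-0.04,0,0,0,1],[0,0,-0.0933,0,0,0,1],[0,0,-0.1467,0,0,0,1],[-0.0267,-0.0133,-0.172,0,0,0,1],[-0.0733,-0.0373,-0.172,0,0,0,1],[-0.12,-0.0613,-0.172,0,0,0.0032,1],[-0.1733,-0.088,-0.172,0,0,0.0064,1],[-0.2267,-0.116,-0.172,0,0,0.008,1],[-0.28,-0.1427,-0.172,0,0,0.0095,1],[-0.3333,-0.1707,-0.172,0,0,0.0111,1],[-0.3867,-0.1973,-0.172,0,0,0.0142,1],[-0.4333,-0.2213,-0.172,0,0,0.0142,1]],
])

```text
time_s: 3.75
ee_pos: [0.4743, -0.0596, 0.1595]
eef_rot: [3.142, 0.0, 1.481]
force: [0.1, -0.7, -1.0]
grip_width: 0.0513
grip_force: 20.0
```

```bash
python3 go.py 459.7 -88.8 60 84.9 459.7 -88.8 37 84.9
```

```text
t 3.75 p [474.3 -59.6 159.5] yaw 84.85 w 51.3 F [ 0.1 -0.7 -1. ] gf 20.0
(np.float64(459.7), np.float64(-88.8), np.float64(60.0), np.float64(84.9)) [-30.3 -12.   99.5] [ 0.     0.    -0.001]
(np.float64(459.7), np.float64(-88.8), np.float64(37.0), np.float64(84.9)) [-30.3 -12.  122.5] [ 0.     0.    -0.001]
```

Converted, 123 mm / 750 = 0.164, 121 mm / 750 = 0.1613.

>>> arm_command([
  [[-0.0293,-0.012,0,0,0,0,1],[-0.04,-0.016,0.02,0,0,0,1],[-0.04,-0.016,0.06,0,0,0,1],[-0.04,-0.016,0.1,0,0,0,1],[-0.04,-0.016,0.1333,0,0,0,1],[-0.04,-0.016,0.1533,0,0,0,1],[-0.04,-0.016,0.1613,0,0,0,1],[-0.04,-0.016,0.164,0,0,0,1],[-0.04,-0.016,0.164,0,0,0,1],[-0.04,-0.016,0.164,0,0,0,1]],
])

```text
time_s: 4.75
ee_pos: [0.4614, -0.087, 0.0373]
eef_rot: [3.14, 0.0, 1.482]
force: [0.4, 0.6, -1.6]
grip_width: 0.0513
grip_force: 20.0
```

Converted, -123 mm / 750 = -0.164, 2.5 mm / 750 = 0.0033.

>>> arm_command([
  [[0,0,0.0013,0,0,0,1],[0,0,0.0027,0,0,0,1],[0,0,0.0033,0,0,0,1],[0,0,0.0033,0,0,0,1],[0,0,0.0033,0,0,0,0],[0,0,0.0033,0,0,0,-1],[0,0,0.0033,0,0,0,-1],[0,0,0.0033,0,0,0,-1],[0,0,-0.0267,0,0,0,-1],[0,0,-0.08,0,0,0,-1],[0,0,-0.1333,0,0,0,-1],[0,0,-0.164,0,0,0,-1]],
])

```text
time_s: 5.95
ee_pos: [0.4616, -0.087, 0.1624]
eef_rot: [3.139, 0.001, 1.482]
force: [0.1, -0.5, -0.9]
grip_width: 0.0936
grip_force: 0.0
```

```bash
python3 go.py 603.9 -263.3 160 90 603.9 -263.3 35 90; python3 - <<'E'
from h import *
im,d,i=grab('top'); cv2.imwrite('pics/t1.png',cv2.resize(im[150:280,200:420],(800,473))); np.savez('top1.npz',im=im,d=d,W=pts(d,i))
E
```

```text
t 5.95 p [461.6 -87.  162.4] yaw 84.9 w 93.6 F [ 0.1 -0.5 -0.9] gf 0.0
(np.float64(603.9), np.float64(-263.3), np.float64(160.0), np.float64(90.0)) [-162.9  157.4    2.9] [ 0.003  0.001 -0.089]
(np.float64(603.9), np.float64(-263.3), np.float64(35.0), np.float64(90.0)) [-162.9  157.   127.9] [ 0.003  0.001 -0.089]
```

View pics/t1.png

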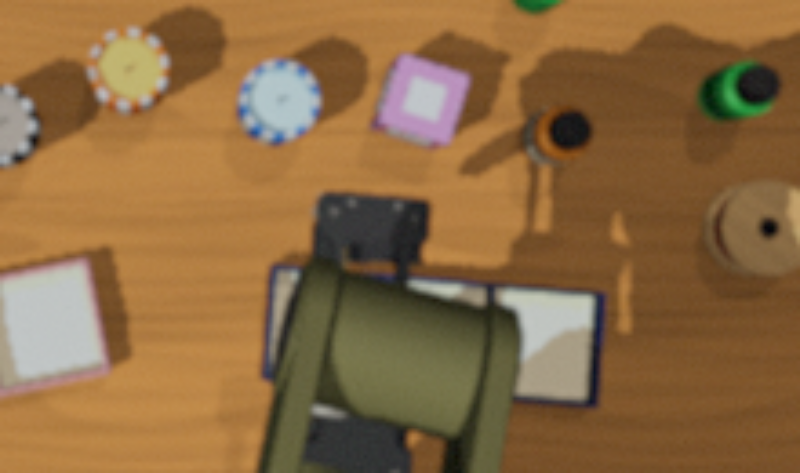

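The picture shows the arm over the navy box at about (390,350). The bottle at (560,132), carton (425,97) and pots are where they were. I go for the bottle.

Converted, -163 mm / 750 = -0.2173, 157 mm / 750 = 0.2093, -0.089 rad / 6.2832 = -0.0142.

>>> arm_command([
  [[-0.0533,0.052,0,0,0,-0.0032,-1],[-0.1067,0.1027,0,0,0,-0.0064,-1],[-0.16,0.1547,0,0,0,-0.0095,-1],[-0.2,0.1933,0,0,0,-0.0142,-1],[-0.2173,0.2093,0.004,0,0,-0.0142,-1],[-0.2173,0.2093,0.004,0,0,-0.0142,-1],[-0.2173,0.2093,0.004,0,0,-0.0142,-1]],
])

```text
time_s: 6.7
ee_pos: [0.6024, -0.263, 0.1552]
eef_rot: [-3.14, -0.001, 1.57]
force: [1.0, -0.1, -0.4]
grip_width: 0.0939
grip_force: 0.0
```

```bash
python3 go.py 603.9 -263.3 35 90; python3 - <<'E'
from h import *
im,d,i=grab('wrist')
W=pts(d,i); m=abs(W[...,2]-.088)<.005; m&=np.hypot(W[...,0]-.604,W[...,1]+.263)<.05
print(m.sum(),np.round(np.nanmean(W[m],0)*1000,1),cv2.minAreaRect((W[m][:,:2]*1000).astype(np.float32)))
E
```

```text
t 6.7 p [ 602.4 -263.   155.2] yaw 89.98 w 93.9 F [ 1.  -0.1 -0.4] gf 0.0
(np.float64(603.9), np.float64(-263.3), np.float64(35.0), np.float64(90.0)) [ -0.4   1.6 120.2] [-0.002 -0.001 -0.   ]
1022 [ 604.4 -265.5   88.5] ((604.267333984375, -266.0328369140625), (29.135780334472656, 29.013225555419922), 31.89771270751953)
```

Converted, 120 mm / 750 = 0.16, 100 mm / 750 = 0.1333.

>>> arm_command([
  [[-0.0027,0.0027,0.0467,0,0,0,-1],[-0.0027,0.0027,0.0933,0,0,0,-1],[-0.0027,0.0027,0.1333,0,0,0,-1],[-0.0027,0.0027,0.16,0,0,0,-1],[-0.0027,0.0027,0.16,0,0,0,-1],[-0.0027,0.0027,0.16,0,0,0,1],[-0.0027,0.0027,0.16,0,0,0,1],[-0.0027,0.0027,0.16,0,0,0,1],[-0.0027,0.0027,0.16,0,0,0,1],[-0.0027,0.0027,0.16,0,0,0,1],[-0.0027,0.0027,0.16,0,0,0,1],[-0.0027,0.0027,0.16,0,0,0,1]],
])

```text
time_s: 7.95
ee_pos: [0.6048, -0.2652, 0.0365]
eef_rot: [-3.142, -0.0, 1.571]
force: [0.6, 0.7, -0.3]
grip_width: 0.0416
grip_force: 20.4
```

```bash
python3 go.py 444.7 -256.2 110 84.9 444.7 -256.2 41 84.9
```

```text
t 7.95 p [ 604.8 -265.2   36.5] yaw 90.0 w 41.6 F [ 0.6  0.7 -0.3] gf 20.4
(np.float64(444.7), np.float64(-256.2), np.float64(110.0), np.float64(84.9)) [   9.  -160.1  -73.5] [-0.    -0.     0.089]
(np.float64(444.7), np.float64(-256.2), np.float64(41.0), np.float64(84.9)) [   9.  -160.1   -4.5] [-0.    -0.     0.089]
```

Converted, -160 mm / 750 = -0.2133, -145 mm / 750 = -0.1933, 0.089 rad / 6.2832 = 0.0142.

>>> arm_command([
  [[0,0,-0.0267,0,0,0,1],[0,0,-0.0667,0,0,0,1],[0.0013,-0.02,-0.096,0,0,0,1],[0.004,-0.06,-0.0987,0,0,0.0048,1],[0.0067,-0.1067,-0.0987,0,0,0.0095,1],[0.0093,-0.1533,-0.0987,0,0,0.0142,1],[0.012,-0.1933,-0.0987,0,0,0.0142,1],[0.012,-0.2133,-0.0867,0,0,0.0142,1],[0.012,-0.2133,-0.0533,0,0,0.0142,1],[0.012,-0.2133,-0.0267,0,0,0.0142,1],[0.012,-0.2133,-0.012,0,0,0.0142,1],[0.012,-0.2133,-0.0093,0,0,0.0142,1]],
])

```text
time_s: 9.15
ee_pos: [0.4444, -0.2559, 0.0424]
eef_rot: [-3.14, -0.001, 1.482]
force: [0.7, -0.2, -2.1]
grip_width: 0.0416
grip_force: 20.0
```

```bash
python3 go.py 444.7 -256.2 41 84.9
```

```text
t 9.15 p [ 444.4 -255.9   42.4] yaw 84.9 w 41.6 F [ 0.7 -0.2 -2.1] gf 20.0
(np.float64(444.7), np.float64(-256.2), np.float64(41.0), np.float64(84.9)) [-0.3  0.3  1.4] [-0.002 -0.001 -0.   ]
```

Converted, -120 mm / 750 = -0.16, -100 mm / 750 = -0.1333.

>>> arm_command([
  [[0,0,0.0013,0,0,0,1],[0,0,0.0027,0,0,0,1],[0,0,0.0027,0,0,0,1],[0,0,0.0027,0,0,0,0.2],[0,0,0.0027,0,0,0,-1],[0,0,0.0027,0,0,0,-1],[0,0,0.0027,0,0,0,-1],[0,0,0.0027,0,0,0,-1],[0,0,-0.0267,0,0,0,-1],[0,0,-0.08,0,0,0,-1],[0,0,-0.1333,0,0,0,-1],[0,0,-0.16,0,0,0,-1]],
])

```text
time_s: 10.35
ee_pos: [0.4455, -0.2567, 0.1669]
eef_rot: [3.138, 0.002, 1.482]
force: [-0.8, 0.6, -0.9]
grip_width: 0.0937
grip_force: 0.0
```

```bash
python3 go.py 629.2 -52.5 160 90 629.2 -52.5 35 90
```

```text
t 10.35 p [ 445.5 -256.7  166.9] yaw 84.9 w 93.7 F [-0.8  0.6 -0.9] gf 0.0
(np.float64(629.2), np.float64(-52.5), np.float64(160.0), np.float64(90.0)) [219.7 164.8   7. ] [ 0.003  0.002 -0.089]
(np.float64(629.2), np.float64(-52.5), np.float64(35.0), np.float64(90.0)) [219.9 164.3 132. ] [ 0.003  0.002 -0.089]
```

Converted, 220 mm / 750 = 0.2933, 190 mm / 750 = 0.2533, -0.089 rad / 6.2832 = -0.0142.

>>> arm_command([
  [[0.0467,0.0347,0,0,0,0,-1],[0.0933,0.0693,0,0,0,-0.0048,-1],[0.1467,0.1093,0,0,0,-0.0095,-1],[0.2,0.1493,0,0,0,-0.0142,-1],[0.2533,0.1893,0,0,0,-0.0142,-1],[0.2933,0.22,0.0093,0,0,-0.0142,-1],[0.2933,0.22,0.0093,0,0,-0.0142,-1],[0.2933,0.22,0.0093,0,0,-0.0142,-1]],
])

```text
time_s: 11.15
ee_pos: [0.6286, -0.0513, 0.1558]
eef_rot: [-3.141, -0.0, 1.572]
force: [-0.4, 0.2, 0.4]
grip_width: 0.0941
grip_force: 0.0
```

```bash
python3 go.py 629.2 -52.5 35 90; python3 - <<'E'
from h import *
im,d,i=grab('wrist')
W=pts(d,i); m=abs(W[...,2]-.063)<.006; m&=np.hypot(W[...,0]-.629,W[...,1]+.053)<.05
print(m.sum(),np.round(np.nanmean(W[m],0)*1000,1),cv2.minAreaRect((W[m][:,:2]*1000).astype(np.float32)))
im,d,i=grab('top'); np.savez('top1.npz',im=im,d=d,W=pts(d,i)); cv2.imwrite('pics/t2.png',cv2.resize(im[150:280,140:420],(800,371)))
E
sed 's/top0/top1/' meas.py | python3 - | egrep 'navy|pink|black|orange|carton'
```

```text
t 11.15 p [628.6 -51.3 155.8] yaw 90.07 w 94.1 F [-0.4  0.2  0.4] gf 0.0
(np.float64(629.2), np.float64(-52.5), np.float64(35.0), np.float64(90.0)) [ -1.2   0.7 120.8] [-0.001 -0.     0.001]
3336 [629.1 -55.8  60.9] ((629.0216064453125, -55.31589126586914), (57.53980255126953, 57.58970642089844), 33.637367248535156)Traceback (most recent call last):
  File "<stdin>", line 9, in <module>
    return _wrapfunc(a, 'argmax', axis=axis, out=out, **kwds)
    return bound(*args, **kwds)
ValueError: attempt to get argmax of an empty sequence
```

View pics/t2.png

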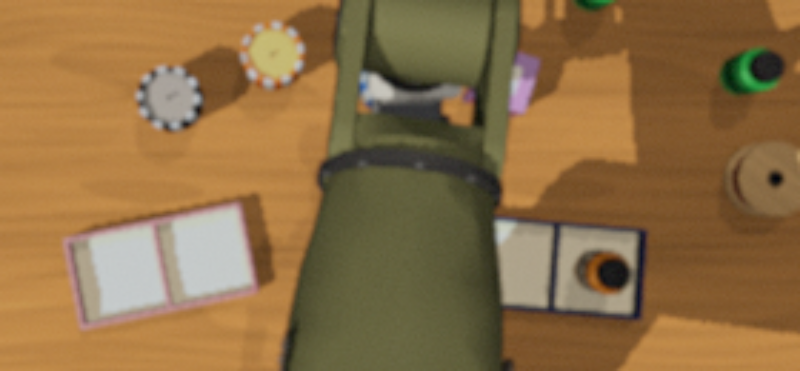

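The bottle stands in the right navy bay at (605,272). The arm hides the blue pot, so I use the wrist measurement and pick it.

Converted, 120 mm / 750 = 0.16, -2.5 mm / 750 = -0.0033.

>>> arm_command([
  [[-0.0033,0.0007,0.0467,0,0,0,-1],[-0.0033,0.0007,0.0933,0,0,0,-1],[-0.0033,0.0007,0.1333,0,0,0,-1],[-0.0033,0.0007,0.16,0,0,0,-1],[-0.0033,0.0007,0.16,0,0,0,-1],[-0.0033,0.0007,0.16,0,0,0,1],[-0.0033,0.0007,0.16,0,0,0,1],[-0.0033,0.0007,0.16,0,0,0,1],[-0.0033,0.0007,0.16,0,0,0,1],[-0.0033,0.0007,0.16,0,0,0,1],[-0.0033,0.0007,0.16,0,0,0,1]],
], squeeze=25)

```text
time_s: 12.35
ee_pos: [0.6294, -0.0542, 0.037]
eef_rot: [3.141, 0.0, 1.571]
force: [-1.5, 0.7, 5.0]
grip_width: 0.0577
grip_force: 25.0
```

```bash
python3 go.py 452.2 -172.5 140 84.9 452.2 -172.5 42 84.9
```

```text
t 12.35 p [629.4 -54.2  37. ] yaw 90.0 w 57.7 F [-1.5  0.7  5. ] gf 25.0
(np.float64(452.2), np.float64(-172.5), np.float64(140.0), np.float64(84.9)) [-118.3 -177.2 -103.1] [0.001 0.    0.089]
(np.float64(452.2), np.float64(-172.5), np.float64(42.0), np.float64(84.9)) [-118.2 -177.2   -5.1] [0.001 0.    0.089]
```

Converted, -177 mm / 750 = -0.236, -118 mm / 750 = -0.1573, 0.089 rad / 6.2832 = 0.0142.

>>> arm_command([
  [[0,0,-0.04,0,0,0,1],[0,0,-0.0933,0,0,0,1],[-0.0107,-0.016,-0.1333,0,0,0,1],[-0.0333,-0.0507,-0.14,0,0,0.0048,1],[-0.06,-0.0907,-0.14,0,0,0.0095,1],[-0.0867,-0.1307,-0.14,0,0,0.0142,1],[-0.1133,-0.1707,-0.14,0,0,0.0142,1],[-0.14,-0.2093,-0.14,0,0,0.0142,1],[-0.1573,-0.236,-0.14,0,0,0.0142,1],[-0.1573,-0.236,-0.12,0,0,0.0142,1],[-0.1573,-0.236,-0.08,0,0,0.0142,1],[-0.1573,-0.236,-0.0533,0,0,0.0142,1]],
])

```text
time_s: 13.55
ee_pos: [0.4516, -0.1721, 0.075]
eef_rot: [-3.141, -0.0, 1.481]
force: [-0.6, 0.3, -2.5]
grip_width: 0.0574
grip_force: 25.0
```

```bash
python3 go.py 452.2 -172.5 42 84.9
```

```text
t 13.55 p [ 451.6 -172.1   75. ] yaw 84.88 w 57.4 F [-0.6  0.3 -2.5] gf 25.0
(np.float64(452.2), np.float64(-172.5), np.float64(42.0), np.float64(84.9)) [-0.3  0.7 33. ] [-0.001 -0.    -0.   ]
```

Converted, 34 mm / 750 = 0.0453, 33.5 mm / 750 = 0.0447.

>>> arm_command([
  [[0,0.0007,0.016,0,0,0,1],[0,0.0007,0.032,0,0,0,1],[0,0.0007,0.04,0,0,0,1],[0,0.0007,0.0427,0,0,0,1],[0,0.0007,0.0447,0,0,0,1],[0,0.0007,0.0453,0,0,0,1],[0,0.0007,0.0453,0,0,0,0],[0,0.0007,0.0453,0,0,0,-1],[0,0.0007,0.0453,0,0,0,-1],[0,0.0007,0.0453,0,0,0,-1],[0,0.0007,0.0453,0,0,0,-1],[0,0.0007,0.02,0,0,0,-1]],
])

```text
time_s: 14.75
ee_pos: [0.4517, -0.1718, 0.06]
eef_rot: [-3.138, -0.001, 1.482]
force: [0.1, -1.0, 1.4]
grip_width: 0.0925
grip_force: 0.0
```

```bash
python3 go.py 452 -172 160 84.9 629.6 -160.2 160 70.9 629.6 -160.2 33 70.9
```

```text
t 14.75 p [ 451.7 -171.8   60. ] yaw 84.9 w 92.5 F [ 0.1 -1.   1.4] gf 0.0
(np.float64(452.0), np.float64(-172.0), np.float64(160.0), np.float64(84.9)) [  -0.1   -0.  -100. ] [-0.003 -0.001 -0.   ]
(np.float64(629.6), np.float64(-160.2), np.float64(160.0), np.float64(70.9)) [  27.5  175.8 -100.5] [-0.003 -0.001  0.244]
(np.float64(629.6), np.float64(-160.2), np.float64(33.0), np.float64(70.9)) [ 27.3 176.3  26.5] [-0.003 -0.001  0.244]
```

Converted, 176 mm / 750 = 0.2347, 172 mm / 750 = 0.2293, 0.244 rad / 6.2832 = 0.0388.

>>> arm_command([
  [[0,0,-0.0467,0,0,0,-1],[0,0,-0.1,0,0,0,-1],[0.0067,0.04,-0.1333,0,0,0.0095,-1],[0.0133,0.0867,-0.1333,0,0,0.0191,-1],[0.0213,0.14,-0.1333,0,0,0.0286,-1],[0.0293,0.1933,-0.1333,0,0,0.0388,-1],[0.036,0.2293,-0.1333,0,0,0.0388,-1],[0.0367,0.2347,-0.1267,0,0,0.0388,-1],[0.0367,0.2347,-0.1267,0,0,0.0388,-1],[0.0367,0.2347,-0.1267,0,0,0.0388,-1]],
])

```text
time_s: 15.75
ee_pos: [0.6296, -0.1607, 0.1563]
eef_rot: [-3.141, 0.0, 1.238]
force: [-0.3, -0.1, 0.1]
grip_width: 0.0939
grip_force: 0.0
```

```bash
python3 go.py 629.6 -160.2 33 70.9; python3 - <<'E'
from h import *
im,d,i=grab('wrist')
W=pts(d,i); m=abs(W[...,2]-.062)<.005; m&=np.hypot(W[...,0]-.629,W[...,1]+.160)<.06
print(m.sum(),np.round(np.nanmean(W[m],0)*1000,1),cv2.minAreaRect((W[m][:,:2]*1000).astype(np.float32)))
im,d,i=grab('scene'); cv2.imwrite('pics/s2.png',cv2.resize(im[80:300,90:430],(800,518)))
E
```

```text
t 15.75 p [ 629.6 -160.7  156.3] yaw 70.91 w 93.9 F [-0.3 -0.1  0.1] gf 0.0
(np.float64(629.6), np.float64(-160.2), np.float64(33.0), np.float64(70.9)) [ 4.000e-01 -1.000e-01  1.233e+02] [-0.001  0.     0.   ]
3632 [ 630.7 -161.7   62.4] ((630.1721801757812, -162.703369140625), (55.37442398071289, 55.12001037597656), 71.42736053466797)
```

View pics/s2.png

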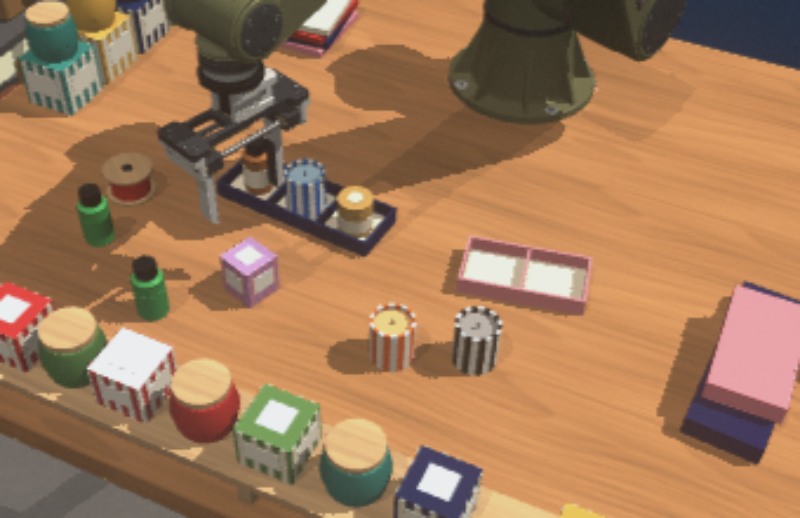

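The navy box holds the bottle (257,170), blue pot (305,188) and tin (355,208), all upright. Next I pick the carton at (250,270).

Converted, 122 mm / 750 = 0.1627, 105 mm / 750 = 0.14.

>>> arm_command([
  [[-0.0013,0,0.0467,0,0,0,-1],[-0.0013,0,0.0933,0,0,0,-1],[-0.0013,0,0.14,0,0,0,-1],[-0.0013,0,0.1627,0,0,0,-1],[-0.0013,0,0.1627,0,0,0,-1],[-0.0013,0,0.1627,0,0,0,1],[-0.0013,0,0.1627,0,0,0,1],[-0.0013,0,0.1627,0,0,0,1],[-0.0013,0,0.1627,0,0,0,1],[-0.0013,0,0.1627,0,0,0,1],[-0.0013,0,0.1627,0,0,0,1]],
], squeeze=18)

```text
time_s: 16.95
ee_pos: [0.6303, -0.1615, 0.0348]
eef_rot: [3.141, -0.0, 1.238]
force: [-1.2, 0.3, 2.2]
grip_width: 0.0539
grip_force: 18.0
```

```bash
python3 go.py 444.5 209.2 160 101.4 444.5 209.2 60 101.4
```

```text
t 16.95 p [ 630.3 -161.5   34.8] yaw 70.92 w 53.9 F [-1.2  0.3  2.2] gf 18.0
(np.float64(444.5), np.float64(209.2), np.float64(160.0), np.float64(101.4)) [ 289.6 -296.7 -125.3] [ 0.     0.    -0.532]
(np.float64(444.5), np.float64(209.2), np.float64(60.0), np.float64(101.4)) [ 289.6 -296.7  -25.3] [ 0.     0.    -0.532]
```

Converted, -256 mm / 750 = -0.3413, 160 mm / 750 = 0.2133, -0.532 rad / 6.2832 = -0.0847.

>>> arm_command([
  [[0,0,-0.04,0,0,0,1],[0,0,-0.0933,0,0,0,1],[0,0,-0.1467,0,0,0,1],[0.02,-0.02,-0.1667,0,0,0,1],[0.056,-0.0573,-0.1667,0,0,-0.008,1],[0.0933,-0.096,-0.1667,0,0,-0.0191,1],[0.1333,-0.136,-0.1667,0,0,-0.0302,1],[0.1733,-0.1773,-0.1667,0,0,-0.0414,1],[0.2133,-0.2187,-0.1667,0,0,-0.0525,1],[0.2533,-0.26,-0.1667,0,0,-0.0637,1],[0.2933,-0.3,-0.1667,0,0,-0.0748,1],[0.3333,-0.3413,-0.1667,0,0,-0.0847,1]],
])

```text
time_s: 18.15
ee_pos: [0.4689, 0.1598, 0.1595]
eef_rot: [3.142, -0.0, 1.773]
force: [0.2, 0.9, -1.3]
grip_width: 0.0541
grip_force: 18.0
```

```bash
python3 go.py 444.5 209.2 60 101.4 444.5 209.2 40.5 101.4
```

```text
t 18.15 p [468.9 159.8 159.5] yaw 101.56 w 54.1 F [ 0.2  0.9 -1.3] gf 18.0
(np.float64(444.5), np.float64(209.2), np.float64(60.0), np.float64(101.4)) [ 53.3 -14.   99.5] [ 0.    -0.     0.003]
(np.float64(444.5), np.float64(209.2), np.float64(40.5), np.float64(101.4)) [ 53.3 -14.  119. ] [ 0.    -0.     0.003]
```

Converted, 118 mm / 750 = 0.1573, 117 mm / 750 = 0.156.

>>> arm_command([
  [[0.04,-0.0107,0,0,0,0,1],[0.064,-0.0173,0,0,0,0,1],[0.0707,-0.0187,0.02,0,0,0,1],[0.0707,-0.0187,0.06,0,0,0,1],[0.0707,-0.0187,0.1,0,0,0,1],[0.0707,-0.0187,0.1333,0,0,0,1],[0.0707,-0.0187,0.1493,0,0,0,1],[0.0707,-0.0187,0.156,0,0,0,1],[0.0707,-0.0187,0.1573,0,0,0,1],[0.0707,-0.0187,0.1573,0,0,0,1]],
])

```text
time_s: 19.15
ee_pos: [0.4463, 0.2078, 0.0423]
eef_rot: [3.14, -0.0, 1.77]
force: [0.3, -0.4, -2.4]
grip_width: 0.0537
grip_force: 18.0
```

```bash
python3 go.py 444.5 209.2 39.5 101.4
```

```text
t 19.15 p [446.3 207.8  42.3] yaw 101.4 w 53.7 F [ 0.3 -0.4 -2.4] gf 18.0
(np.float64(444.5), np.float64(209.2), np.float64(39.5), np.float64(101.4)) [ 1.7 -1.5  2.8] [ 0.001 -0.     0.   ]
```

Converted, -100 mm / 750 = -0.1333, -60 mm / 750 = -0.08.

>>> arm_command([
  [[0.0013,-0.0013,0.0013,0,0,0,1],[0.0013,-0.0013,0.0027,0,0,0,1],[0.0013,-0.0013,0.004,0,0,0,1],[0.0013,-0.0013,0.004,0,0,0,1],[0.0013,-0.0013,0.004,0,0,0,0],[0.0013,-0.0013,0.004,0,0,0,-1],[0.0013,-0.0013,0.004,0,0,0,-1],[0.0013,-0.0013,0.004,0,0,0,-1],[0.0013,-0.0013,0.004,0,0,0,-1],[0.0013,-0.0013,-0.0267,0,0,0,-1],[0.0013,-0.0013,-0.08,0,0,0,-1],[0.0013,-0.0013,-0.1333,0,0,0,-1]],
])

```text
time_s: 20.35
ee_pos: [0.4441, 0.2083, 0.1424]
eef_rot: [-3.14, 0.0, 1.77]
force: [0.9, -0.1, -0.1]
grip_width: 0.0937
grip_force: 0.0
```

```bash
python3 go.py 653.3 60 160 90 653.3 60 35 90
```

```text
t 20.35 p [444.1 208.3 142.4] yaw 101.4 w 93.7 F [ 0.9 -0.1 -0.1] gf 0.0
(np.float64(653.3), np.float64(60.0), np.float64(160.0), np.float64(90.0)) [-186.7  175.7  -17.8] [-0.001  0.     0.199]
(np.float64(653.3), np.float64(60.0), np.float64(35.0), np.float64(90.0)) [-186.7  175.9  107.2] [-0.001  0.     0.199]
```

Converted, -187 mm / 750 = -0.2493, 160 mm / 750 = 0.2133, 0.199 rad / 6.2832 = 0.0317.

>>> arm_command([
  [[-0.04,0.0373,-0.02,0,0,0,-1],[-0.0867,0.0813,-0.024,0,0,0.008,-1],[-0.1333,0.1253,-0.024,0,0,0.0159,-1],[-0.18,0.1693,-0.024,0,0,0.0239,-1],[-0.2267,0.2133,-0.024,0,0,0.0317,-1],[-0.2493,0.2347,-0.02,0,0,0.0317,-1],[-0.2493,0.2347,-0.02,0,0,0.0317,-1],[-0.2493,0.2347,-0.02,0,0,0.0317,-1]],
])

```text
time_s: 21.15
ee_pos: [0.6537, 0.06, 0.1558]
eef_rot: [-3.141, -0.0, 1.57]
force: [0.3, -0.4, -0.5]
grip_width: 0.0941
grip_force: 0.0
```

```bash
python3 go.py 653.3 60 35 90; python3 - <<'E'
from h import *
im,d,i=grab('wrist')
W=pts(d,i); m=abs(W[...,2]-.063)<.006; m&=np.hypot(W[...,0]-.653,W[...,1]-.060)<.05
print(m.sum(),np.round(np.nanmean(W[m],0)*1000,1),cv2.minAreaRect((W[m][:,:2]*1000).astype(np.float32)))
im,d,i=grab('top'); cv2.imwrite('pics/t4.png',cv2.resize(im[150:280,140:420],(800,371)))
np.savez('top1.npz',im=im,d=d,W=pts(d,i))
E
```

```text
t 21.15 p [653.7  60.  155.8] yaw 89.98 w 94.1 F [ 0.3 -0.4 -0.5] gf 0.0
(np.float64(653.3), np.float64(60.0), np.float64(35.0), np.float64(90.0)) [  0.   -0.3 120.8] [-0.001 -0.    -0.   ]
3324 [653.1  57.7  60.8] ((653.3682861328125, 58.335594177246094), (57.29570770263672, 57.84434127807617), 2.9990055561065674)
```

View pics/t4.png

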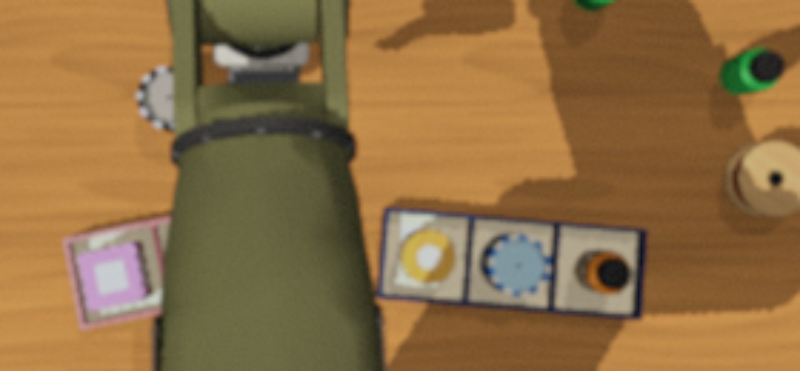

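The tin (427,257), blue pot (518,264), bottle (605,272) and carton (112,277) sit in their bays. Now the orange pot.

Converted, 120 mm / 750 = 0.16, 100 mm / 750 = 0.1333.

>>> arm_command([
  [[-0.0013,0,0.0467,0,0,0,-1],[-0.0013,0,0.0933,0,0,0,-1],[-0.0013,0,0.1333,0,0,0,-1],[-0.0013,0,0.16,0,0,0,-1],[-0.0013,0,0.16,0,0,0,-1],[-0.0013,0,0.16,0,0,0,1],[-0.0013,0,0.16,0,0,0,1],[-0.0013,0,0.16,0,0,0,1],[-0.0013,0,0.16,0,0,0,1],[-0.0013,0,0.16,0,0,0,1],[-0.0013,0,0.16,0,0,0,1]],
], squeeze=25)

```text
time_s: 22.35
ee_pos: [0.6542, 0.0589, 0.037]
eef_rot: [3.141, -0.0, 1.571]
force: [-2.2, -0.6, 4.9]
grip_width: 0.0575
grip_force: 25.0
```

```bash
python3 go.py 461.1 126.8 140 101.4 461.1 126.8 42 101.4
```

```text
t 22.35 p [654.2  58.9  37. ] yaw 90.0 w 57.5 F [-2.2 -0.6  4.9] gf 25.0
(np.float64(461.1), np.float64(126.8), np.float64(140.0), np.float64(101.4)) [  67.9 -193.  -103.1] [ 0.    -0.    -0.199]
(np.float64(461.1), np.float64(126.8), np.float64(42.0), np.float64(101.4)) [  67.9 -193.1   -5.1] [ 0.    -0.    -0.199]
```

Converted, -193 mm / 750 = -0.2573, -100 mm / 750 = -0.1333, -0.199 rad / 6.2832 = -0.0317.

>>> arm_command([
  [[0,0,-0.04,0,0,0,1],[0,0,-0.0933,0,0,0,1],[0.0053,-0.016,-0.1333,0,0,0,1],[0.02,-0.056,-0.14,0,0,-0.008,1],[0.036,-0.1027,-0.14,0,0,-0.0159,1],[0.052,-0.1493,-0.14,0,0,-0.0239,1],[0.068,-0.196,-0.14,0,0,-0.0317,1],[0.0827,-0.2373,-0.14,0,0,-0.0317,1],[0.0907,-0.2573,-0.14,0,0,-0.0317,1],[0.0907,-0.2573,-0.12,0,0,-0.0317,1],[0.0907,-0.2573,-0.08,0,0,-0.0317,1],[0.0907,-0.2573,-0.0533,0,0,-0.0317,1]],
])

```text
time_s: 23.55
ee_pos: [0.4604, 0.1269, 0.075]
eef_rot: [-3.141, 0.0, 1.77]
force: [-0.2, 0.1, -3.2]
grip_width: 0.058
grip_force: 25.0
```

```bash
python3 go.py 461.1 126.8 41.5 101.4
```

```text
t 23.55 p [460.4 126.9  75. ] yaw 101.41 w 58.0 F [-0.2  0.1 -3.2] gf 25.0
(np.float64(461.1), np.float64(126.8), np.float64(41.5), np.float64(101.4)) [-0.2  0.7 33.5] [-0.001  0.     0.   ]
```

Converted, 34 mm / 750 = 0.0453, 33.5 mm / 750 = 0.0447.

>>> arm_command([
  [[0,0.0007,0.016,0,0,0,1],[0,0.0007,0.032,0,0,0,1],[0,0.0007,0.04,0,0,0,1],[0,0.0007,0.0427,0,0,0,1],[0,0.0007,0.0447,0,0,0,1],[0,0.0007,0.0453,0,0,0,1],[0,0.0007,0.0453,0,0,0,0],[0,0.0007,0.0453,0,0,0,-1],[0,0.0007,0.0453,0,0,0,-1],[0,0.0007,0.0453,0,0,0,-1],[0,0.0007,0.0453,0,0,0,-1],[0,0.0007,0.02,0,0,0,-1]],
])

```text
time_s: 24.75
ee_pos: [0.4604, 0.1268, 0.0601]
eef_rot: [-3.138, 0.0, 1.77]
force: [0.8, -0.3, 0.1]
grip_width: 0.0927
grip_force: 0.0
```

Converted, -160 mm / 750 = -0.2133, -150 mm / 750 = -0.2.

>>> arm_command([
  [[0,0,-0.0467,0,0,0,-1],[0,0,-0.1,0,0,0,-1],[0,0,-0.1533,0,0,0,-1],[0,0,-0.2,0,0,0,-1],[0,-0.0533,-0.2133,0,0,0,-1],[0,-0.1067,-0.2133,0,0,0,-1],[0,-0.1467,-0.2133,0,0,0,-1],[0,-0.1467,-0.2133,0,0,0,-1]],
])

```text
time_s: 25.55
ee_pos: [0.3517, 0.1049, 0.2219]
eef_rot: [3.14, 0.0, 1.77]
force: [0.6, -1.0, 0.1]
grip_width: 0.0943
grip_force: 0.0
```

```bash
python3 - <<'E'
from h import *
print(np.round(ctrl.get_obs()['ee_pos'],3))
im,d,i=grab('scene'); cv2.imwrite('pics/s5.png',cv2.resize(im[80:300,90:430],(800,518)))
W=pts(d,i); np.savez('s5.npz',W=W,im=im)
# top faces via scene depth: fit expected heights in the box
for k,(x,y,h,r) in dict(tin=(460,-89,60,26),bottle=(445,-256,92,15),blue=(452,-172,70,29),carton=(444,209,66,27),orange=(461,127,70,29)).items():
    m=(np.hypot(W[...,0]*1e3-x,W[...,1]*1e3-y)<r+14)&(abs(W[...,2]*1e3-h)<4)
    P=W[m]*1e3
    print(k,m.sum(),np.round(cv2.minAreaRect(P[:,:2].astype(np.float32)),1) if 0 else [np.round(q,1) for q in cv2.minAreaRect(P[:,:2].astype(np.float32))],np.round(np.median(P[:,2]),1))
E
```

```text
[0.352 0.105 0.222]
tin 131 [array([461.7, -88.3]), array([50.8, 49.1]), np.float64(62.2)] 60.1
bottle 44 [array([ 446.3, -256.6]), array([29.8, 23.8]), np.float64(30.3)] 91.7
blue 64 [array([ 454. , -170.7]), array([57. , 56.2]), np.float64(6.8)] 69.2
carton 220 [array([446.5, 208.1]), array([61.6, 54.1]), np.float64(10.7)] 65.8
orange 74 [array([465. , 127.1]), array([56.6, 56. ]), np.float64(1.7)] 69.2
```

View pics/s5.png

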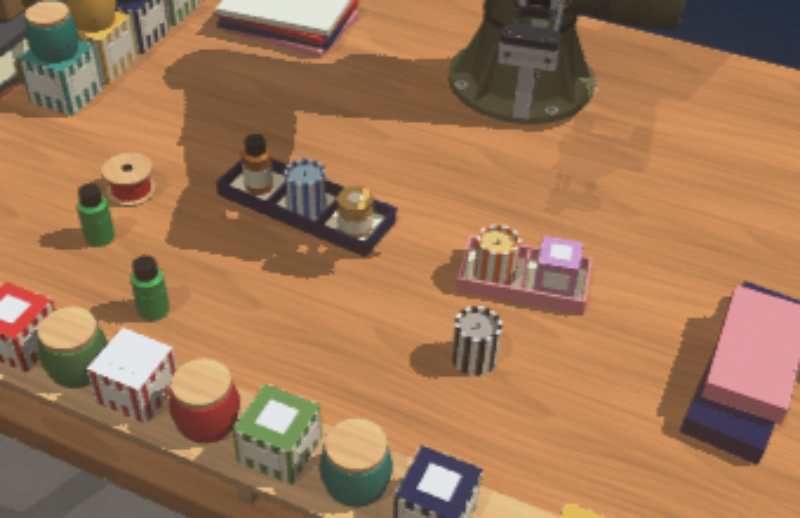

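The picture shows all five items upright in their bays: bottle (257,170), blue pot (305,188), tin (355,208), orange pot (497,255), carton (560,265). Tops are at the heights expected on the bay floors, offsets from the bay centres are within about 4 mm, and the arm is clear. I hand in.

```bash
python3 -c "
from station import ctrl
print(ctrl.hand_in())"
```

```text
the job is handed in; nothing more can be done
None
```

Both gift sets are made up and the job is handed in: every item stands upright on its bay floor, within about 4 mm of the bay centre by the last camera check; the hand-in call returned no verdict.

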